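# Roll a vial onto the light slit, shut the eye shield, press the lamp key

### The arm

A 6-joint arm with a two-finger parallel gripper is mounted at the origin on a cart in front of the work surface, level with it; the furniture and walls round the work are solid. World frame = base frame: x ahead of the robot, y to its left, z up, the work surface at z = 0. Lengths are in mm, angles in rad, forces in N, time in s.
With the tool pointing down it reaches from about 350 to 775 mm from the base axis. Payload 7.3 kg.
Tool frame: the origin (TCP) lies at the very end of the fingers, on their centre line; the grasp point (between the pads) lies 19 mm behind it; z points along the fingers, y is the line along which they close (so a half turn about z gives the same grasp; the last joint's range is limited). The gripper opens to 92 mm and grips with 3 to 60 N. Pads are 19 mm wide; open, the fingers measure 130 mm over their backs; the gripper's body (75 mm by 190 mm) begins 47 mm behind the grasp point.
Start: joints at [-1.383, 0.342, 1.524, -0, 1.275, -0.146], TCP at [172.032, -496.038, 191.841] pointing down, gripper open.
Joint ranges: [-2.53, 2.53], [-0.77, 2.02], [0.04, 2.7], [-1, 4.14], [0.28, 2.66], [-3.11, 3.11]. Speed limits (rad/s): [2.57, 2.57, 3.14, 3.14, 3.14, 3.14].

### API

Orientations are given as [roll, pitch, yaw] about the fixed x, y, z axes, in that order (R = Rz(yaw) Ry(pitch) Rx(roll)).
In Python, from plant import bot gives the robot as it stands.
- The arm moves only by the tool jog_arm, never from a script. Its argument "targets" is a list of rows, each an object with "xyz": the shift along the tool's x, y, z as a fraction of full scale, a list of three; "spin": the turn about the tool's z as a fraction of full scale. In form: [{"xyz": [x, y, z], "spin": spin}, ...]. A call has exactly 10 rows; each row shifts and turns the commanded pose from where the row before left it, along the tool's axes as they then stand; what a row does not reach is not made up. Full scale, the value 1, is 80 mm for a shift and 0.1 rad for a turn. A row lasts 1/8 s, in which the tool goes at most 62.5 mm and 10.7 degrees, less where a joint would pass 70% of its speed; a pose out of reach is approached as far as the arm can. A call with a number of a shift or a turn outside -1 to 1 is refused whole. A call with a gripper value outside its range is refused whole. "gripper" is the opening in per cent of the stroke, from 0 (shut) to 100 (fully open), set as the call begins (left out, the last holds). The fingers move at their own pace and stop on an object; the grip force is fixed at half the most. Time passes only in rows, so rows that do not move let the fingers close, or fill a call up. It gives the time, the measured TCP pose, the force, the opening and the grip force at its end, in the units of the state.
- bot.get_obs(): the state, without advancing time (a new reading comes with each control period).
- bot.capture(name): name is "side" or "top"; returns the picture (400x640x3 uint8, blue, green, red); there is no depth.
- bot.get_calibration(name): a dict with "vfov" (degrees; the focal length in pixels is half the picture's height over the tangent of half this angle, whatever the lens; pixels are square), "cx", "cy" (the principal point, pixels), "eye" and "rotation" of the camera in the world. Camera axes: x right, y down, z forward; pixel columns grow to the right and rows downward; lengths in mm; the calibration is good to about 2 mm. A picture is of the moment at which its call begins. get_calibration takes no time and is no camera call.
- bot.close_job(): hands the job in; it is judged then, once.
The state is a dict: "time": time; "joint_positions": joint angles; "dq": joint speeds; "tau": joint torques, N m; "tool_pos": TCP position; "tcp_rot": TCP orientation; "contact_force": force on the tool from outside, world axes, zero at the start; "moment": the same for the moment, N m; "grip_width": finger opening in mm; "finger_force": force on a finger pad.
Only numpy, scipy, OpenCV 4.12 (cv2) and the standard library are available. Lean on these libraries where they do the work, as an engineer would, in place of code of your own. Each camera call takes 0.05 s, during which the arm holds its last target. There are 200 camera calls.

### The job

Get the vial that lies on the vial viewer ready and light it: with a fingertip, roll the vial away from the front lip until it drops into the light slit and lies still, then push the open eye shield over until it is fully shut, then press the lamp key all the way down and let it come up again. Only touch and push, lightly on the glass: the vial must not be picked up, the lamp must not be lit while the shield is open, and everything else stays where it stands.

Things in the scene. Friction and masses are not known exactly. Their poses are not given: they have to be found in the camera images.
- viewer: fixed white light box 180x148 mm with black deck, amber shield, control panel on its right. Origin on the table below the slit's middle; x runs from front lip to hinge (away from the robot), y left along the slit. In its frame, mm: housing x -90..90, y -93..55; deck top z 36; front lip 4 high at x -82; the vial rolls between guides 5.5 high, inner faces y -38, +38, x -82..30.
- slit (a point): middle of the light slit at the height of the deck top; axes as the viewer's. An open groove 14 mm wide (x -7..7), 84 mm long (along y), 4.5 mm deep, its floor a white strip. A vial rolled over it sinks 3 mm by its own weight and stays: its axis is then 6.8 mm and its top 16.6 mm above the deck top. Pushed on, it rolls out again.
- vial: the capped vial lying before the slit: cylinder 64 mm long, 19.6 mm thick, 18 g. Origin at the middle of its bottom end, z along its axis to the cap; lies nearly along the viewer's y, cap right. On the deck its top is 19.6 mm above the deck top; axis 34-62 mm before the slit's middle at the start. It rolls easily, stops by itself; a finger on its top moves twice as far as the vial.
- vial_mid (a point): point on the axis of that vial, halfway along it
- shield (a joint): angle of the amber shield, rad: 0 shut (flat over the deck), grows as its free edge rises; starts at 1.70 to 1.93, open, leaning back away from the robot. The hinge is stiff (about 0.075 N m): the shield stays where it is left and must be pushed all the way down; about 1 N at its edge moves it.
- shield_hinge (a point): middle of the shield's hinge pin, which runs along the viewer's y: x 78, z 58 mm in the viewer frame
- shield_tab (a point): middle of the outer face of the black tab, 50 mm wide, on the shield's free edge, 121 mm from the hinge pin; the tab ends at 127 mm. The outer face is a flat plate 106 mm wide, 7.5 mm outside the plane through the pin; shut, it is level, 65.5 mm above the table, and ends 49 mm before the slit's middle. Cheeks 24 mm deep hang from its inner face at y -51, +51.
- key (a joint): travel of the lamp key, m: 0 up, 0.005 fully down; a spring key, about 1.2 N to start and 4 N fully down
- key_top (a point): middle of the top of the lamp key, a grey round button 22 mm across in a black collar 38 mm across and 12 mm high, on the control panel on the viewer's right (x -40, y -73 mm); its top is 56 mm above the table and stands 9 mm above the collar.
- vial_rack: rack, 45 x 130 x 38 mm, beside the viewer on its left, two vials stand in it; origin under its middle, y its long side. Leave alone.
- vial_0: vial 64 mm high that stands in the rack, origin under its middle. Leave alone.
- vial_2: vial 64 mm high that stands in the rack, origin under its middle. Leave alone.
- bulb_box: small lamp carton 36 x 36 x 50 mm to the right. Leave alone.
- petri_dish: petri dish, 62 mm across, 14 mm high, at the back. Leave alone.
- marker: pen, 135 mm long, 16 mm thick, lying in front on the right. Leave alone.
- forceps: forceps, 131 mm long, lying in front on the left. Leave alone.
There are look-alikes about, which are no part of the job. Leave any yellow look-alike of the vial alone.

How it is judged (in metres and radians):
On the way, in this order (a step that is already met when the one before it is completed fails the run):
1. the vial lies still in the slit (x of vial_mid in the frame of slit between -0.003 and 0.003 m and z of vial_mid in the frame of slit between 0.005 and 0.0083 m and y of vial_mid in the frame of slit between -0.009 and 0.009 m and angle between the z axis of vial and the y axis of viewer, either way round below 0.08 rad and linear speed of vial below 0.02 m/s), for 0.3 s.
2. the shield is fully shut over it (x of vial_mid in the frame of slit between -0.003 and 0.003 m and z of vial_mid in the frame of slit between 0.005 and 0.0083 m and y of vial_mid in the frame of slit between -0.009 and 0.009 m and angle between the z axis of vial and the y axis of viewer, either way round below 0.08 rad and value of joint shield below 0.05 rad), for 0.2 s.
3. the lamp key is pressed fully down, shield shut (value of joint key above 0.004 m and value of joint shield below 0.05 rad), for 0.05 s.
At the end, for the whole second after the job is handed in: The vial lies still in the slit (axis within 3 mm of the slit's middle line, within 0.08 rad of its direction, sunk to 5.0-8.3 mm above the deck top, its middle within 9 mm of the slit's middle along it), the shield is shut (under 0.05 rad) and the key is up again (under 1 mm) (all of step 2 and linear speed of vial below 0.01 m/s and value of joint key below 0.001 m); the robot touches nothing.
It fails at once if the vial is lifted (its middle more than 4 mm above where it lies on the deck) (z of vial_mid in the frame of slit above 0.0138 m).
It fails at once if the vial leaves the deck (z of vial_mid in the frame of slit below 0.003 m).
It fails at once if the glass is pressed with more than 20 N (contact force between the fingers and vial above 20 N).
It fails at once if the lamp key is pressed while the shield is open (value of joint key above 0.003 m and value of joint shield above 0.1 rad).
It fails at once if a bystander (rack, its vials, carton, dish, pen, forceps) is moved more than 15 mm (distance of any of vial_rack, vial_0, vial_2, bulb_box, petri_dish, marker, forceps from where it was at the start of the episode above 0.015 m).
It also fails if it takes over 69 s, if anything falls off the work surface, if the arm or the gripper's body presses on something with over 40 N, if the wrist force passes 120 N, or if a joint passes its speed limit or range.

## Working session

There is one attempt and no reset: what is moved stays moved. The work goes in short steps, Python scripts to look and compute and a tool call to move; the robot and the scene stay as the last step left them, time stands still between calls to the robot, and variables do not carry over. Pictures are saved under pics/ and viewed, at most 10 in all, crops included, and the job is handed in when it is done.

Besides the shell and the picture viewer there is one more tool, called after ">>>" as name([rows], argument=value, ...), one row to a line, values as JSON. jog_arm: Moves the arm, as the interface text tells. Shift numbers are shares of 80 mm and turn numbers shares of 0.1 rad, none past 1 either way. Its arguments: {"type":"object","properties":{"targets":{"type":"array","items":{"type":"object","properties":{"xyz":{"type":"array","items":{"type":"number"}},"spin":{"type":"number"}}}},"gripper":{"type":"number"}},"required":["targets"]}

```bash
mkdir -p pics; python3 - <<'E'
from plant import bot
import cv2
for n in("top","side"):
    cv2.imwrite(f"pics/{n}0.png",bot.capture(n)); print(n,bot.get_calibration(n))
o=bot.get_obs();print(o["time"],o["tool_pos"],o["tcp_rot"],o["grip_width"])
E
```

```text
top {'vfov': 46.87259805663335, 'cx': 314.48012949828035, 'cy': 195.06411723818144, 'eye': array([ 376.37673572,  -31.8424943 , 1151.82599783]), 'rotation': array([-2.95644177, -0.03241805, -1.56856796])}
side {'vfov': 44.52512182619483, 'cx': 321.44698710668723, 'cy': 201.3479954964812, 'eye': array([645.53315686, 871.09079082, 576.0365273 ]), 'rotation': array([-2.07498109, -0.00529374,  3.07177056])}
0.1 [ 171.96044989 -495.62082941  191.22765333] [-3.14028231e+00 -2.16205318e-04  3.33802091e-01] 92.03642565757838
```

View pics/top0.png

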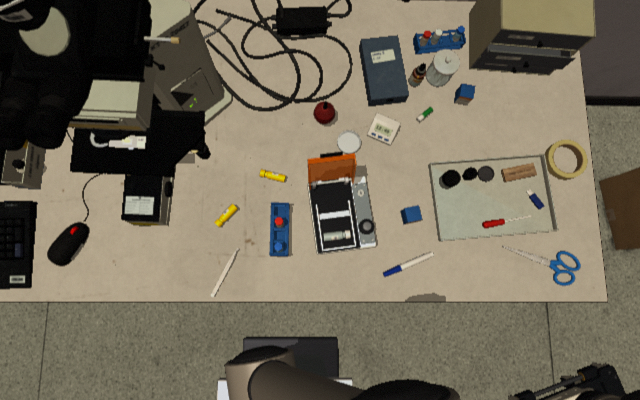

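View pics/side0.png

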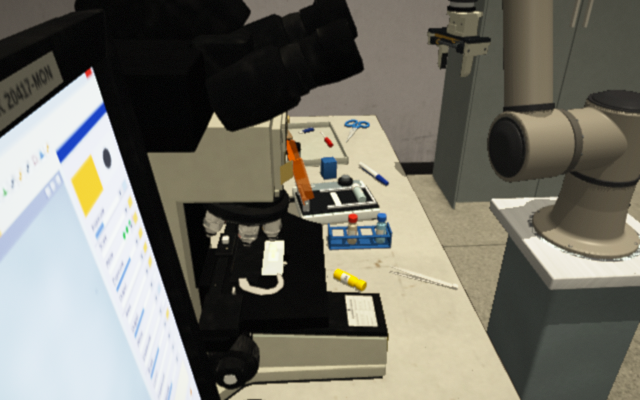

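The top view shows the viewer at about (310-375, 155-250), with the vial near (338,236), the key near (366,227) and the amber shield near (332,167). The side view shows the viewer at about (340,195). I'll enlarge both.

```bash
python3 - <<'E'
import cv2
a=cv2.imread("pics/top0.png")[145:260,295:395]
cv2.imwrite("pics/topc.png",cv2.resize(a,None,fx=5.2,fy=5.2,interpolation=cv2.INTER_CUBIC))
a=cv2.imread("pics/side0.png")[130:255,270:400]
cv2.imwrite("pics/sidec.png",cv2.resize(a,None,fx=4.8,fy=4.8,interpolation=cv2.INTER_CUBIC))
E
```

```text
(no output)
```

View pics/topc.png

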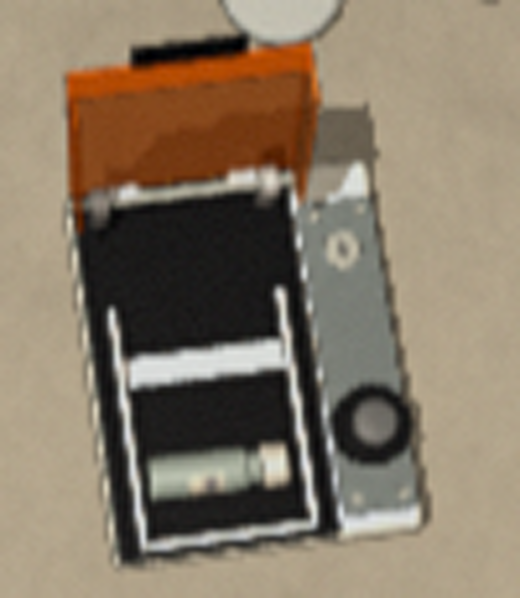

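View pics/sidec.png

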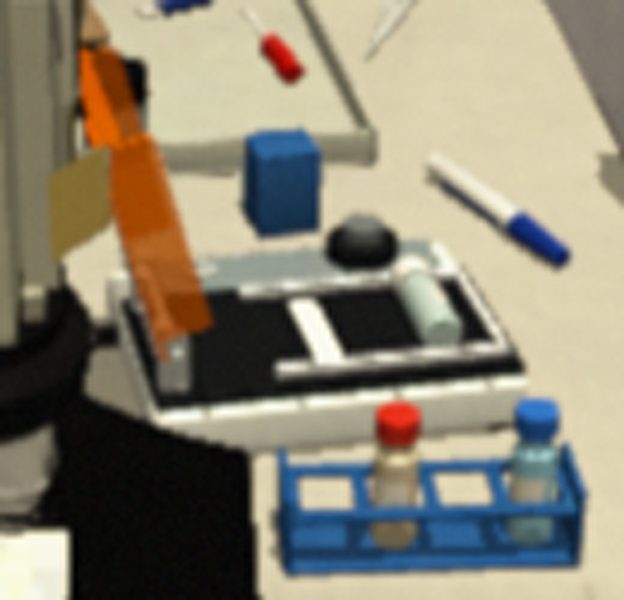

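The enlarged top crop shows the slit centre at about (208,363), the key at (376,422) and the vial from (148,476) to (290,465), with its cap on the right. The tab is at (190,50). The side crop shows the slit at about (318,330), the vial at (445,328) to (408,265) and the key at (362,230). Next I fit the viewer pose to these points.

```bash
cat > h.py <<'E'
import numpy as np
from plant import bot
from scipy.spatial.transform import Rotation as R
C={n:bot.get_calibration(n) for n in("top","side")}
def proj(n,P):
    c=C[n]; f=200/np.tan(np.radians(c["vfov"]/2)); M=R.from_euler("xyz",c["rotation"]).as_matrix()
    q=(np.atleast_2d(P)-c["eye"])@M
    return q[:,:2]/q[:,2:]*f+[c["cx"],c["cy"]]
def onz(n,uv,z):
    c=C[n]; f=200/np.tan(np.radians(c["vfov"]/2)); M=R.from_euler("xyz",c["rotation"]).as_matrix()
    d=M@np.array([(uv[0]-c["cx"])/f,(uv[1]-c["cy"])/f,1]); return c["eye"]+d*(z-c["eye"][2])/d[2]
T=lambda x,y:(295+(x+.5)/5.2-.5,145+(y+.5)/5.2-.5)
S=lambda x,y:(270+(x+.5)/4.8-.5,130+(y+.5)/4.8-.5)
def W(p,P):
    P=np.atleast_2d(P).astype(float); c,s=np.cos(p[2]),np.sin(p[2])
    return P@np.array([[c,s,0],[-s,c,0],[0,0,1]])+[p[0],p[1],0]
E
python3 - <<'E'
from h import *
from scipy.optimize import least_squares
top=[((0,0,31.5),T(208,363)),((-40,-73,56),T(376,422)),((-90,55,34),T(118,563)),((-82,38,40),T(147,546)),((-82,-38,40),T(313,523)),((30,40,41.5),T(111,310)),((30,-40,41.5),T(280,289)),((90,-93,34),T(368,197))]
side=[((0,0,31.5),S(316,332)),((-40,-73,56),S(362,222)),((-90,55,34),S(524,375)),((90,55,34),S(155,415))]
def fit(sets):
    f=lambda p:np.concatenate([(proj(n,W(p,[a for a,_ in s]))-[b for _,b in s]).ravel() for n,s in sets])
    r=least_squares(f,[450,-50,0],loss="soft_l1",x_scale=[10,10,.1]); return r.x,f(r.x).reshape(-1,2).round(1).tolist()
for s in([("top",top)],[("side",side)],[("top",top),("side",side)]):
    p,e=fit(s);print(p.round(3),e)
p,_=fit([("top",top)])
inv=lambda w:(lambda d:np.array([d[0]*np.cos(p[2])+d[1]*np.sin(p[2]),-d[0]*np.sin(p[2])+d[1]*np.cos(p[2]),w[2]]))(w-[p[0],p[1],0])
for n,a,b in(("top",T(148,476),T(290,465)),("side",S(447,325),S(402,262))):
    w=[onz(n,q,45.8) for q in(a,b)];print("vial",np.round(w,1).tolist(),[inv(q).round(1).tolist() for q in w],np.linalg.norm(w[0]-w[1]))
for th in(1.7,1.8,1.9):
    x,z=121,7.5; P=W(p,[[78-np.cos(th)*121+np.sin(th)*7.5, 0,58+np.sin(th)*121+np.cos(th)*7.5]])
    print(th,P,(proj("top",P)[0]-[295,145])*5.2,(proj("side",P)[0]-[270,130])*4.8)
E
```

```text
[ 5.37973e+02 -1.15532e+02  1.34000e-01] [[-0.7, 0.2], [0.2, -0.0], [-0.7, 1.2], [0.4, 0.1], [-0.3, 0.4], [0.4, -0.2], [0.2, -0.2], [0.4, -8.1]]
[ 5.41066e+02 -1.15400e+02  1.39000e-01] [[0.0, 1.7], [-0.3, 0.1], [1.3, -0.5], [-0.7, -0.7]]
[ 5.38998e+02 -1.15620e+02  1.33000e-01] [[-0.7, -0.2], [0.2, -0.4], [-0.7, 0.7], [0.4, -0.4], [-0.3, -0.0], [0.4, -0.6], [0.2, -0.6], [0.5, -8.5], [0.9, 1.6], [0.7, 0.1], [2.1, -0.4], [0.1, -0.9]]
vial [[483.5, -88.1, 45.8], [489.0, -153.9, 45.8]] [[-50.3, 34.5, 45.8], [-53.7, -31.5, 45.8]] 66.07081458076473
vial [[480.3, -100.7, 45.8], [493.3, -167.9, 45.8]] [[-55.2, 22.4, 45.8], [-51.3, -45.9, 45.8]] 68.36763890102692
1.7 [[ 638.093766   -102.02672462  177.02510836]] [194.4361092   76.34693817] [106.2419376   72.36009827]
1.8 [[ 649.75579214 -100.45366502  174.13154763]] [190.09757851  51.32733628] [80.18306407 80.3439581 ]
1.9 [[661.07327531 -98.92707991 170.07763886]] [185.73078121  28.09878852] [54.95581162 90.70379938]
```

>>> jog_arm([
  {"xyz": [0, 0, 0], "spin": 1},
  {"xyz": [0, 0, 0], "spin": 1},
  {"xyz": [0.4, -0.4, 0], "spin": 0},
  {"xyz": [0.4, -0.4, 0], "spin": 0},
  {"xyz": [0.4, -0.4, 0], "spin": 0},
  {"xyz": [0.4, -0.4, 0], "spin": 0},
  {"xyz": [0.4, -0.4, 0], "spin": 0},
  {"xyz": [0.4, -0.4, 0], "spin": 0},
  {"xyz": [0.4, -0.4, 0], "spin": 0},
  {"xyz": [0.4, -0.4, 0], "spin": 0},
], gripper=0)

```text
time: 1.35
tool_pos: [392.2, -206.8, 191.6]
tcp_rot: [-3.141, 0.0, 0.134]
contact_force: [1.2, 0.6, 0.5]
grip_width: 0.7
finger_force: 0.0
```

```bash
cat >> h.py <<'E'
VP=[538.3,-115.5,0.134]
def inv(w,p=VP):
    c,s=np.cos(p[2]),np.sin(p[2]); d=np.array(w)-[p[0],p[1],0]; return np.array([d[0]*c+d[1]*s,-d[0]*s+d[1]*c,d[2]])
def st(goal=None):
    o=bot.get_obs(); t=o["tool_pos"]; v=inv(t)
    print("t",round(o["time"],2),"world",t.round(1),"viewer",v.round(1),"rot",o["tcp_rot"].round(3),"F",o["contact_force"].round(1),"w",round(o["grip_width"],1))
    if goal is not None:
        d=W(VP,goal)[0]-t; print("full-scale to goal",(R.from_euler("xyz",o["tcp_rot"]).as_matrix().T@d/80).round(3))
E
python3 -c "
from h import *
st([-80,1.5,120])"
```

```text
t 1.35 world [ 392.2 -206.8  191.6] viewer [-157.   -70.9  191.6] rot [-3.141  0.     0.134] F [1.2 0.6 0.5] w 0.7
full-scale to goal [ 0.963 -0.906  0.895]
```

>>> jog_arm([
  {"xyz": [0.24, -0.23, 0], "spin": 0},
  {"xyz": [0.24, -0.23, 0], "spin": 0},
  {"xyz": [0.24, -0.23, 0], "spin": 0},
  {"xyz": [0.24, -0.22, 0], "spin": 0},
  {"xyz": [0, 0, 0.4], "spin": 0},
  {"xyz": [0, 0, 0.4], "spin": 0},
  {"xyz": [0, 0, 0.4], "spin": 0},
  {"xyz": [0, 0, 0.3], "spin": 0},
  {"xyz": [0, 0, 0], "spin": 0},
  {"xyz": [0, 0, 0], "spin": 0},
])

```text
time: 2.6
tool_pos: [458.5, -126.0, 72.5]
tcp_rot: [3.141, -0.001, 0.134]
contact_force: [0.2, 0.6, -0.0]
grip_width: 0.7
finger_force: 0.0
```

```bash
python3 -c "
from h import *
import cv2
st([-80,1.5,43])
a=bot.capture('top')[145:275,295:395];b=bot.capture('side')[130:255,290:400]
r=lambda a,h:cv2.resize(a,(int(a.shape[1]*h/a.shape[0]),h),interpolation=cv2.INTER_CUBIC)
cv2.imwrite('pics/c1.png',np.hstack([r(a,480),r(b,480)]))"
```

```text
t 2.6 world [ 458.5 -126.    72.5] viewer [-80.5   0.2  72.5] rot [ 3.141e+00 -1.000e-03  1.340e-01] F [ 0.2  0.6 -0. ] w 0.7
full-scale to goal [ 0.006 -0.016  0.369]
```

View pics/c1.png

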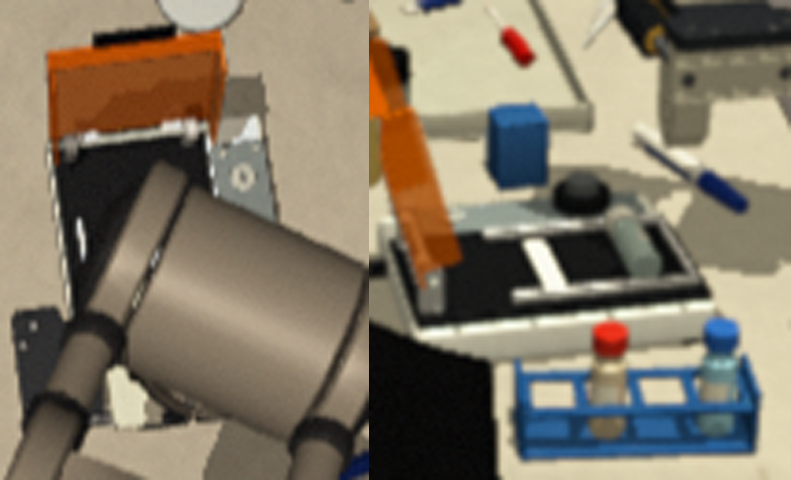

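The arm hides the deck in the top view. The side view shows the finger tip at crop (685,140), up and to the right of the vial at (632,245). I'll check that against the projected TCP.

```bash
python3 -c "
from h import *
for P in ([458.5,-126,72.5],W(VP,[-52,0,55])[0]):
    q=proj('side',P)[0];print(q,(q-[290,130])*3.84+[369,0])"
```

```text
[371.06700696 181.64654976] [680.29730673 198.32275109]
[358.78081232 189.43322964] [633.11831931 228.22360181]
```

The finger tip appears about 58 crop px above where I predicted, so I need a wider side view to see why.

```bash
python3 -c "
from h import *
import cv2
b=bot.capture('side')[70:230,310:510]
for d in ((0,0,0),(0,0,66),(0,95,66),(0,-95,66),(37,95,66),(-37,95,66)):
    q=proj('side',W([458.5,-126,.134],[list(d)])+[0,0,72.5])[0];b[int(round(q[1]))-70,int(round(q[0]))-310]=(0,255,0);print(d,q)
cv2.imwrite('pics/c2.png',cv2.resize(b,None,fx=3.75,fy=3.75,interpolation=cv2.INTER_NEAREST))"
```

```text
(0, 0, 0) [371.06700696 181.64654976]
(0, 0, 66) [372.66919079 155.26559859]
(0, 95, 66) [386.06511942 173.28873575]
(0, -95, 66) [361.12887115 139.73903307]
(37, 95, 66) [368.89436291 174.77888155]
(-37, 95, 66) [403.01181097 171.81803518]
```

View pics/c2.png

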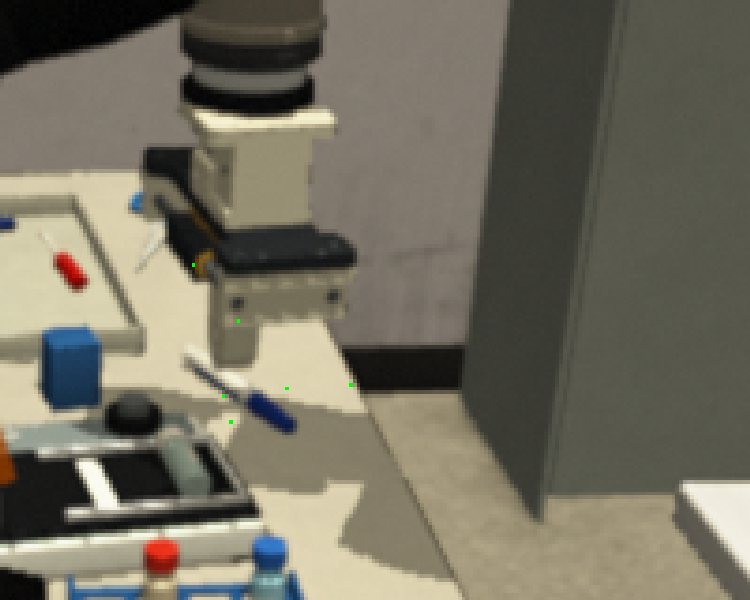

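```bash
python3 -c "
from h import *
for dz in (0,40):
  for d in ((0,95,66),(37,95,66),(-37,95,66),(37,95,100),(-37,95,100)):
    q=proj('top',W([458.5,-126,.134],[list(d)])+[0,0,72.5+dz])[0];print(dz,d,q.round(1),((q-[295,145])*3.692).round(0))"
```

```text
0 (0, 95, 66) [299.5 249.2] [ 17. 385.]
0 (37, 95, 66) [297.4 232.4] [  9. 323.]
0 (-37, 95, 66) [301.7 266.1] [ 25. 447.]
0 (37, 95, 100) [297.4 230.7] [  9. 317.]
0 (-37, 95, 100) [301.7 265.6] [ 25. 445.]
40 (0, 95, 66) [299.5 247.8] [ 17. 380.]
40 (37, 95, 66) [297.3 230.4] [  9. 315.]
40 (-37, 95, 66) [301.8 265.5] [ 25. 445.]
40 (37, 95, 100) [297.3 228.6] [  8. 309.]
40 (-37, 95, 100) [301.9 264.9] [ 25. 443.]
```

```bash
python3 -c "
from h import *
for dz in(0,40):
  for y in(-56,-46,0,46,56,95): print(dz,y,proj('side',W([172,-495.6,.334],[[0,y,0 if y<90 else 66]])+[0,0,191.2+dz])[0].round(1))
st()
import cv2
b=cv2.imread('pics/side0.png')[0:90,400:520]
c=bot.capture('side')[135:190,340:420]
r=lambda a,h:cv2.resize(a,(int(a.shape[1]*h/a.shape[0]),h),interpolation=cv2.INTER_NEAREST)
cv2.imwrite('pics/c3.png',np.hstack([r(b,270),r(c,270)]))"
```

```text
0 -56 [440.   80.1]
0 -46 [442.  81.]
0 0 [451.4  84.9]
0 46 [461.4  89.1]
0 56 [463.6  90. ]
0 95 [476.4  69.4]
40 -56 [441.7  66.6]
40 -46 [443.7  67.3]
40 0 [453.3  71. ]
40 46 [463.4  74.8]
40 56 [465.7  75.7]
40 95 [478.8  54.1]
t 2.75 world [ 458.7 -126.1   72.9] viewer [-80.3   0.1  72.9] rot [ 3.14e+00 -2.00e-03  1.34e-01] F [-0.1 -0.5  0.1] w 0.6
```

View pics/c3.png

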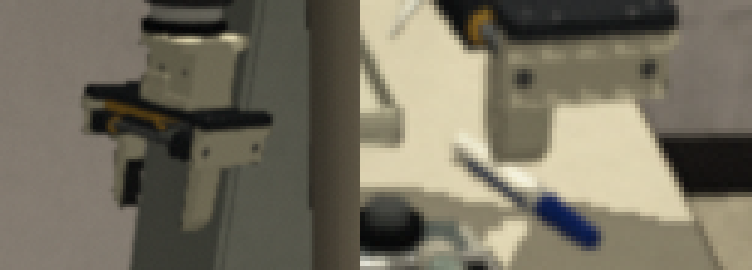

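The fingers look about 40 mm higher than reported in both views. I'll go down to the reported z of 43, which is safe either way, and look again.

>>> jog_arm([
  {"xyz": [0, -0.015, 0.1], "spin": 0},
  {"xyz": [0, 0, 0.1], "spin": 0},
  {"xyz": [0, 0, 0.1], "spin": 0},
  {"xyz": [0, 0, 0.07], "spin": 0},
  {"xyz": [0, 0, 0], "spin": 0},
  {"xyz": [0, 0, 0], "spin": 0},
  {"xyz": [0, 0, 0], "spin": 0},
  {"xyz": [0, 0, 0], "spin": 0},
  {"xyz": [0, 0, 0], "spin": 0},
  {"xyz": [0, 0, 0], "spin": 0},
])

```text
time: 4.05
tool_pos: [457.9, -124.6, 42.3]
tcp_rot: [3.141, -0.0, 0.134]
contact_force: [-0.5, -0.4, 0.6]
grip_width: 0.8
finger_force: 0.0
```

```bash
python3 -c "
from h import *
import cv2
st()
b=bot.capture('side')[130:230,300:420]
for dz in (0,40):
  for d in ((9.5,0),(-9.5,0),(9.5,19),(-9.5,19)): print(dz,d,((proj('side',W([458.5,-125,.134],[[*d,0]])+[0,0,43+dz])[0]-[300,130])*6).round(0))
cv2.imwrite('pics/c4.png',cv2.resize(b,None,fx=6,fy=6,interpolation=cv2.INTER_CUBIC))"
```

```text
t 4.05 world [ 457.9 -124.6   42.3] viewer [-80.9   1.7  42.3] rot [ 3.141 -0.     0.134] F [-0.5 -0.4  0.6] w 0.8
0 (9.5, 0) [399. 381.]
0 (-9.5, 0) [446. 377.]
0 (9.5, 19) [413. 404.]
0 (-9.5, 19) [461. 399.]
40 (9.5, 0) [404. 289.]
40 (-9.5, 0) [452. 284.]
40 (9.5, 19) [419. 310.]
40 (-9.5, 19) [467. 306.]
```

View pics/c4.png

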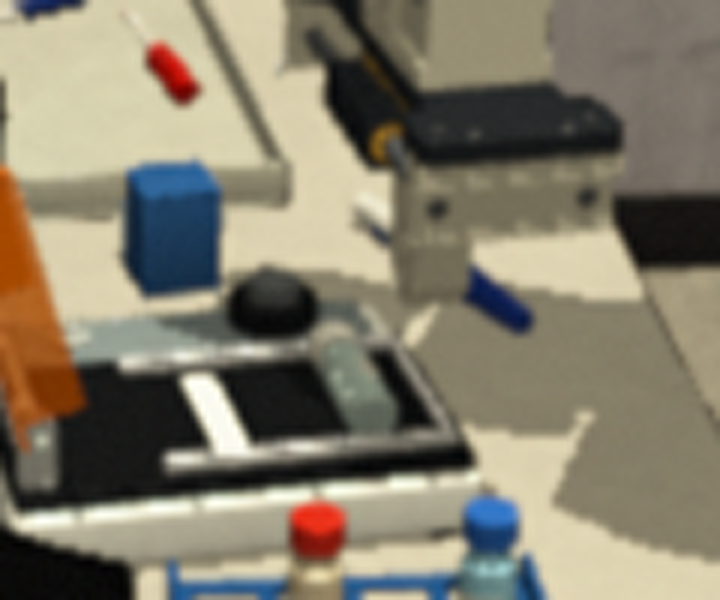

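The finger tip is at (395-468, 298), which matches a z offset of about +42 mm. I'll test this by touch near the 40 mm lip height, in small steps.

>>> jog_arm([
  {"xyz": [0, 0, 0.01], "spin": 0},
  {"xyz": [0, 0, 0.01], "spin": 0},
  {"xyz": [0, 0, 0.01], "spin": 0},
  {"xyz": [0, 0, 0.01], "spin": 0},
  {"xyz": [0, 0, 0], "spin": 0},
  {"xyz": [0, 0, 0], "spin": 0},
  {"xyz": [0, 0, 0], "spin": 0},
  {"xyz": [0, 0, 0], "spin": 0},
  {"xyz": [0, 0, 0], "spin": 0},
  {"xyz": [0, 0, 0], "spin": 0},
])

```text
time: 5.35
tool_pos: [457.8, -124.6, 39.0]
tcp_rot: [3.142, -0.0, 0.134]
contact_force: [0.8, 0.4, 0.1]
grip_width: 0.2
finger_force: 0.0
```

>>> jog_arm([
  {"xyz": [0, 0, 0.02], "spin": 0},
  {"xyz": [0, 0, 0.02], "spin": 0},
  {"xyz": [0, 0, 0], "spin": 0},
  {"xyz": [0, 0, 0], "spin": 0},
  {"xyz": [0, 0, 0], "spin": 0},
  {"xyz": [0, 0, 0], "spin": 0},
  {"xyz": [0, 0, 0], "spin": 0},
  {"xyz": [0, 0, 0], "spin": 0},
  {"xyz": [0, 0, 0], "spin": 0},
  {"xyz": [0, 0, 0], "spin": 0},
])

```text
time: 6.6
tool_pos: [457.8, -124.6, 35.8]
tcp_rot: [3.141, 0.0, 0.134]
contact_force: [-0.1, 0.3, 0.2]
grip_width: 0.6
finger_force: 0.0
```

>>> jog_arm([
  {"xyz": [0, 0, 0.06], "spin": 0},
  {"xyz": [0, 0, 0.06], "spin": 0},
  {"xyz": [0, 0, 0.06], "spin": 0},
  {"xyz": [0, 0, 0.06], "spin": 0},
  {"xyz": [0, 0, 0.06], "spin": 0},
  {"xyz": [0, 0, 0.03], "spin": 0},
  {"xyz": [0, 0, 0], "spin": 0},
  {"xyz": [0, 0, 0], "spin": 0},
  {"xyz": [0, 0, 0], "spin": 0},
  {"xyz": [0, 0, 0], "spin": 0},
])

```text
time: 7.85
tool_pos: [457.9, -124.6, 9.5]
tcp_rot: [3.141, -0.0, 0.134]
contact_force: [0.4, -0.2, -1.0]
grip_width: 0.5
finger_force: 0.0
```

```bash
python3 -c "
from h import *
import cv2
st()
b=bot.capture('side')[140:220,310:410]
for dz in (36,40,44):
  for d in ((9.5,0),(-9.5,0),(9.5,19),(-9.5,19)): print(dz,d,((proj('side',W([457.8,-124.6,.134],[[*d,0]])+[0,0,bot.get_obs()['tool_pos'][2]+dz])[0]-[310,140])*7.5).round(0))
cv2.imwrite('pics/c5.png',cv2.resize(b,None,fx=7.5,fy=7.5,interpolation=cv2.INTER_CUBIC))"
```

```text
t 7.85 world [ 457.9 -124.6    9.5] viewer [-80.9   1.7   9.5] rot [ 3.141 -0.     0.134] F [ 0.4 -0.2 -1. ] w 0.5
36 (9.5, 0) [427. 395.]
36 (-9.5, 0) [486. 389.]
36 (9.5, 19) [444. 423.]
36 (-9.5, 19) [504. 418.]
40 (9.5, 0) [427. 383.]
40 (-9.5, 0) [486. 378.]
40 (9.5, 19) [445. 412.]
40 (-9.5, 19) [505. 406.]
44 (9.5, 0) [428. 372.]
44 (-9.5, 0) [487. 366.]
44 (9.5, 19) [446. 400.]
44 (-9.5, 19) [506. 395.]
```

View pics/c5.png

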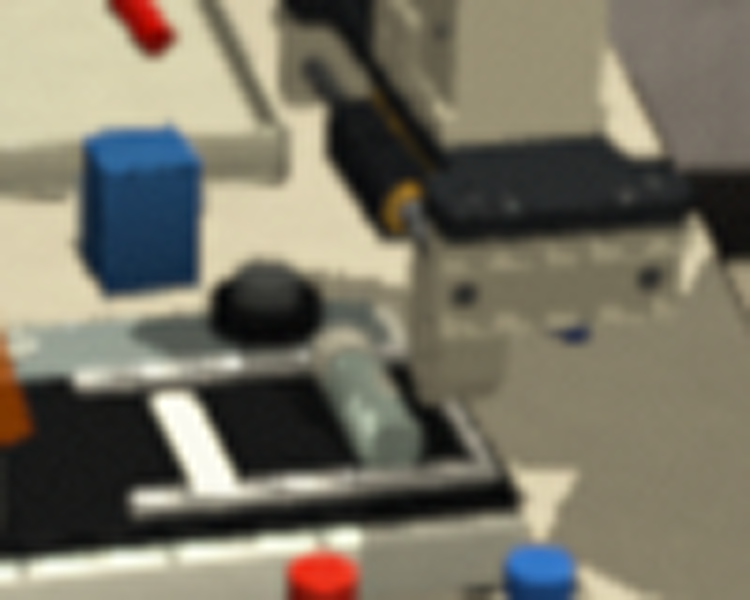

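The side view shows the tip at about z 53 (bottom edge row 390), just in front of the vial at (375,410). I'll go down to deck level and push slowly.

>>> jog_arm([
  {"xyz": [0, 0, 0.045], "spin": 0},
  {"xyz": [0, 0, 0.04], "spin": 0},
  {"xyz": [0.06, 0, 0], "spin": 0},
  {"xyz": [0.06, 0, 0], "spin": 0},
  {"xyz": [0.06, 0, 0], "spin": 0},
  {"xyz": [0.05, 0, 0], "spin": 0},
  {"xyz": [0.05, 0, 0], "spin": 0},
  {"xyz": [0.05, 0, 0], "spin": 0},
  {"xyz": [0.05, 0, 0], "spin": 0},
  {"xyz": [0, 0, 0], "spin": 0},
])

```text
time: 9.15
tool_pos: [488.3, -120.5, 2.4]
tcp_rot: [3.142, 0.0, 0.134]
contact_force: [-0.3, -0.5, -0.2]
grip_width: 0.6
finger_force: 0.0
```

```bash
python3 -c "
from h import *
import cv2
st([-23,1.5,3])
b=bot.capture('side')[140:220,310:410]
cv2.imwrite('pics/c6.png',cv2.resize(b,None,fx=7.5,fy=7.5,interpolation=cv2.INTER_CUBIC))"
```

```text
t 9.15 world [ 488.3 -120.5    2.4] viewer [-50.3   1.8   2.4] rot [3.142 0.    0.134] F [-0.3 -0.5 -0.2] w 0.6
full-scale to goal [ 0.341  0.003 -0.007]
```

View pics/c6.png

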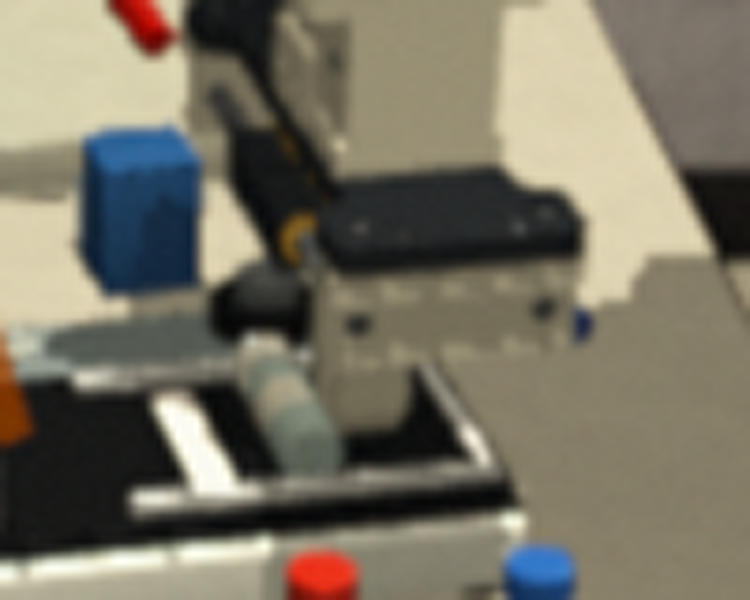

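The vial rolled ahead of the finger. Its bottom face is at about (312,448) and its cap at (258,350) in the crop, parallel to the strip at (195,440). I'll check the numbers, then push the rest of the way. I've now viewed 10 pictures, so from here I'll use code.

```bash
python3 -c "
from h import *
for q in ((314,446),(258,350)): print(inv(onz('side',(310+q[0]/7.5,140+q[1]/7.5),45.8)).round(1))
print(inv(onz('side',(310+195/7.5,140+440/7.5),31.5)).round(1))
import cv2
b=bot.capture('side'); g=cv2.cvtColor(b,cv2.COLOR_BGR2GRAY)
print(g[186:210,326:356:1].tolist())" | sed 's/\], \[/\n/g'
```

```text
[-28.6  27.5  45.8]
[-27.4 -37.4  45.8]
[-0.4 -8.6 31.5]
[[87, 88, 89, 87, 88, 89, 88, 87, 89, 88, 89, 92, 91, 87, 85, 98, 139, 165, 166, 165, 170, 154, 105, 86, 108, 107, 101, 106, 109, 112
90, 90, 90, 90, 91, 90, 91, 91, 95, 96, 102, 111, 107, 108, 112, 119, 139, 149, 145, 138, 142, 138, 128, 126, 151, 134, 115, 111, 110, 117
107, 108, 107, 112, 111, 107, 109, 107, 112, 114, 119, 134, 127, 128, 133, 123, 131, 129, 126, 126, 131, 132, 126, 116, 122, 110, 103, 108, 110, 116
133, 133, 126, 137, 140, 135, 129, 121, 119, 116, 114, 116, 109, 110, 112, 110, 121, 117, 116, 127, 134, 138, 140, 129, 109, 85, 90, 103, 109, 108
134, 131, 114, 113, 114, 110, 106, 104, 99, 94, 95, 91, 79, 75, 74, 89, 116, 111, 115, 130, 146, 154, 156, 153, 123, 82, 87, 98, 99, 99
123, 117, 94, 81, 82, 83, 88, 90, 81, 62, 46, 42, 35, 33, 34, 58, 99, 106, 115, 137, 156, 161, 162, 163, 145, 103, 90, 98, 96, 98
61, 57, 47, 52, 89, 124, 141, 143, 128, 92, 38, 10, 12, 12, 14, 32, 66, 92, 117, 140, 152, 157, 158, 163, 157, 132, 101, 100, 97, 100
23, 22, 22, 44, 118, 195, 213, 206, 185, 161, 85, 22, 12, 14, 13, 16, 40, 
[... 1465 characters left out ...]
 121, 147, 145, 139, 135, 130, 124, 117, 113
31, 78, 136, 151, 157, 162, 154, 154, 141, 174, 229, 235, 235, 237, 238, 229, 208, 198, 170, 126, 111, 115, 123, 119, 113, 111, 106, 104, 100, 96
44, 121, 202, 223, 227, 227, 212, 197, 163, 155, 164, 167, 170, 174, 173, 169, 159, 151, 134, 104, 95, 95, 90, 80, 73, 64, 60, 57, 52, 46
38, 91, 153, 170, 171, 168, 160, 149, 132, 123, 120, 120, 121, 117, 103, 94, 82, 74, 62, 50, 43, 44, 42, 34, 31, 26, 24, 22, 18, 16
32, 68, 104, 102, 93, 83, 79, 75, 67, 62, 59, 57, 60, 55, 46, 41, 32, 29, 22, 14, 14, 13, 12, 12, 11, 11, 11, 12, 11, 11
26, 38, 52, 46, 40, 33, 32, 32, 29, 26, 25, 21, 18, 19, 16, 17, 16, 18, 13, 12, 9, 8, 12, 10, 14, 16, 15, 19, 21, 26]]
```

>>> jog_arm([
  {"xyz": [0.03, 0, 0], "spin": 0},
  {"xyz": [0.03, 0, 0], "spin": 0},
  {"xyz": [0.03, 0, 0], "spin": 0},
  {"xyz": [0.03, 0, 0], "spin": 0},
  {"xyz": [0.03, 0, 0], "spin": 0},
  {"xyz": [0.03, 0, 0], "spin": 0},
  {"xyz": [0.03, 0, 0], "spin": 0},
  {"xyz": [0.02, 0, 0], "spin": 0},
  {"xyz": [0, 0, 0], "spin": 0},
  {"xyz": [0, 0, 0], "spin": 0},
])

```text
time: 10.5
tool_pos: [506.1, -118.1, 2.6]
tcp_rot: [3.142, 0.0, 0.134]
contact_force: [-0.2, -0.2, 1.1]
grip_width: 0.4
finger_force: 0.0
```

```bash
cat > look.py <<'E'
from h import *
import cv2
st([-23,1.5,3])
g=cv2.cvtColor(bot.capture('side'),cv2.COLOR_BGR2GRAY)
for r in range(186,210,3): print(r,g[r,318:350].tolist())
for x,z in ((-8,45.8),(-5,45),(0,42.8)):
    print(x,[proj('side',W(VP,[[x+9.8*np.cos(a),y,z+9.8*np.sin(a)]]))[0].round(1).tolist() for y in (-30,0,32) for a in (.8,)])
E
python3 look.py
```

```text
t 10.5 world [ 506.1 -118.1    2.6] viewer [-32.2   1.8   2.6] rot [3.142 0.    0.134] F [-0.2 -0.2  1.1] w 0.4
full-scale to goal [ 0.115  0.003 -0.005]
186 [89, 90, 89, 89, 89, 89, 88, 89, 89, 88, 88, 90, 90, 88, 88, 88, 99, 124, 151, 165, 175, 167, 148, 112, 64, 63, 87, 106, 110, 108, 101, 96]
189 [77, 83, 106, 114, 114, 117, 114, 112, 113, 118, 122, 137, 141, 135, 129, 121, 117, 126, 127, 124, 126, 128, 131, 130, 126, 112, 107, 120, 113, 113, 121, 122]
192 [22, 34, 57, 62, 58, 52, 48, 46, 45, 42, 36, 47, 86, 118, 134, 138, 136, 128, 104, 103, 115, 122, 129, 133, 133, 128, 109, 101, 96, 96, 104, 107]
195 [25, 24, 24, 24, 23, 24, 23, 24, 22, 25, 21, 16, 47, 114, 167, 177, 178, 170, 143, 113, 104, 111, 120, 125, 132, 135, 133, 127, 111, 101, 102, 103]
198 [24, 22, 24, 23, 24, 24, 22, 23, 23, 24, 23, 25, 19, 25, 78, 150, 175, 178, 176, 160, 116, 94, 104, 116, 115, 110, 104, 104, 110, 103, 69, 46]
201 [24, 26, 23, 25, 24, 23, 23, 24, 24, 24, 25, 24, 25, 24, 23, 53, 128, 192, 186, 177, 169, 141, 109, 93, 93, 94, 94, 94, 95, 89, 63, 27]
204 [23, 23, 24, 26, 24, 22, 24, 22, 22, 31, 48, 51, 55, 60, 65, 72, 99, 183, 237, 200, 177, 171, 159, 133, 120, 119, 118, 122, 128, 128, 146, 141]
207 [24, 23, 24, 23, 23, 23, 23, 22, 39, 93, 150, 170, 171, 167, 159, 150, 132, 125, 115, 98, 94, 90, 80, 73, 63, 59, 51, 47, 43, 43, 42, 36]
-8 [[334.4, 186.4], [337.4, 192.2], [340.7, 198.8]]
-5 [[333.2, 186.8], [336.1, 192.7], [339.3, 199.2]]
0 [[331.1, 187.8], [333.9, 193.7], [337.1, 200.3]]
```

>>> jog_arm([
  {"xyz": [0.0125, 0, 0], "spin": 0},
  {"xyz": [0.0125, 0, 0], "spin": 0},
  {"xyz": [0.0125, 0, 0], "spin": 0},
  {"xyz": [0.0125, 0, 0], "spin": 0},
  {"xyz": [0.0125, 0, 0], "spin": 0},
  {"xyz": [0.0125, 0, 0], "spin": 0},
  {"xyz": [0, 0, 0], "spin": 0},
  {"xyz": [0, 0, 0], "spin": 0},
  {"xyz": [0, 0, 0], "spin": 0},
  {"xyz": [0, 0, 0], "spin": 0},
])

```text
time: 11.8
tool_pos: [512.1, -117.3, 2.6]
tcp_rot: [3.142, -0.0, 0.134]
contact_force: [0.2, -0.1, -0.1]
grip_width: 0.4
finger_force: 0.0
```

```bash
python3 look.py
```

```text
t 11.8 world [ 512.1 -117.3    2.6] viewer [-26.2   1.7   2.6] rot [ 3.142 -0.     0.134] F [ 0.2 -0.1 -0.1] w 0.4
full-scale to goal [ 0.04   0.003 -0.005]
186 [89, 89, 90, 90, 90, 89, 88, 89, 88, 88, 87, 89, 93, 107, 126, 122, 116, 109, 97, 91, 91, 87, 84, 93, 107, 111, 105, 92, 87, 105, 116, 113]
189 [77, 84, 105, 113, 114, 116, 114, 111, 112, 118, 119, 130, 136, 147, 153, 146, 131, 132, 140, 131, 113, 111, 110, 109, 128, 134, 132, 128, 115, 127, 133, 135]
192 [18, 25, 50, 61, 57, 49, 46, 45, 43, 42, 36, 53, 94, 108, 111, 119, 126, 131, 134, 130, 111, 61, 22, 41, 86, 100, 100, 108, 108, 108, 108, 106]
195 [24, 23, 23, 23, 23, 26, 22, 23, 20, 17, 13, 14, 27, 56, 86, 103, 115, 123, 129, 133, 135, 129, 101, 56, 65, 92, 99, 105, 106, 104, 104, 104]
198 [24, 23, 24, 23, 24, 24, 24, 24, 23, 23, 17, 17, 13, 20, 45, 86, 116, 116, 120, 128, 135, 135, 135, 123, 88, 62, 62, 62, 55, 51, 50, 45]
201 [23, 23, 26, 24, 25, 23, 23, 21, 23, 24, 23, 24, 25, 20, 19, 32, 70, 122, 141, 114, 97, 96, 95, 94, 98, 88, 40, 13, 12, 12, 14, 12]
204 [22, 23, 24, 24, 24, 25, 25, 24, 23, 31, 48, 52, 55, 61, 62, 64, 56, 78, 114, 117, 123, 118, 117, 119, 120, 114, 94, 93, 109, 122, 146, 142]
207 [23, 24, 24, 24, 23, 25, 23, 23, 38, 92, 153, 169, 170, 168, 154, 128, 104, 98, 94, 94, 95, 92, 81, 73, 64, 58, 50, 48, 45, 43, 42, 35]
-8 [[334.4, 186.4], [337.4, 192.2], [340.7, 198.8]]
-5 [[333.2, 186.8], [336.1, 192.7], [339.3, 199.2]]
0 [[331.1, 187.8], [333.9, 193.7], [337.1, 200.3]]
```

The vial has dropped into the slit: the strip is covered and there is a dark gap between vial and finger. I'll back off, lift, and check with the top camera.

>>> jog_arm([
  {"xyz": [-0.05, 0, 0], "spin": 0},
  {"xyz": [-0.05, 0, 0], "spin": 0},
  {"xyz": [0, 0, -0.3], "spin": 0},
  {"xyz": [0, 0, -0.3], "spin": 0},
  {"xyz": [0, 0, -0.3], "spin": 0},
  {"xyz": [0, 0, -0.3], "spin": 0},
  {"xyz": [0, 0, -0.3], "spin": 0},
  {"xyz": [0, 0, -0.3], "spin": 0},
  {"xyz": [0, 0, -0.35], "spin": 0},
  {"xyz": [0, 0, 0], "spin": 0},
])

```text
time: 13.1
tool_pos: [505.2, -118.8, 176.4]
tcp_rot: [3.139, -0.004, 0.134]
contact_force: [-0.8, 0.3, 0.5]
grip_width: 0.6
finger_force: 0.0
```

```bash
python3 - <<'E'
from h import *
import cv2
st([150,1.5,173])
s=bot.capture('side'); g=cv2.cvtColor(s,cv2.COLOR_BGR2GRAY)
for r in range(180,207,2): print(r,g[r,322:348].tolist())
a=np.linspace(0,2*np.pi,60)
for dx in (-3,0,3):
  P=proj('side',W(VP,[[dx+9.8*np.cos(t),y,42.8+9.8*np.sin(t)] for y in np.linspace(-32,32,40) for t in a]))
  print(dx,[(r,P[abs(P[:,1]-r)<1][:,0].min().round(1),P[abs(P[:,1]-r)<1][:,0].max().round(1)) for r in (186,192,198)],P[:,1].min().round(1),P[:,1].max().round(1))
E
```

```text
t 13.1 world [ 505.2 -118.8  176.4] viewer [-33.3   1.1 176.4] rot [ 3.139 -0.004  0.134] F [-0.8  0.3  0.5] w 0.6
full-scale to goal [ 2.291 -0.005  0.051]
180 [125, 119, 109, 114, 117, 120, 121, 123, 122, 126, 125, 123, 125, 125, 118, 88, 37, 12, 16, 25, 34, 43, 44, 45, 47, 44]
182 [105, 106, 101, 104, 107, 105, 103, 103, 107, 98, 95, 92, 93, 94, 89, 67, 27, 9, 10, 11, 12, 16, 15, 16, 14, 13]
184 [88, 88, 88, 88, 89, 89, 88, 88, 88, 87, 87, 87, 87, 88, 87, 79, 53, 30, 14, 12, 12, 10, 8, 10, 11, 11]
186 [95, 89, 87, 88, 88, 87, 87, 88, 92, 107, 127, 121, 117, 107, 96, 93, 89, 87, 83, 70, 52, 55, 57, 58, 60, 63]
188 [154, 127, 118, 115, 117, 129, 128, 116, 125, 151, 169, 166, 157, 155, 151, 138, 125, 129, 140, 139, 132, 127, 124, 122, 116, 113]
190 [207, 188, 170, 149, 140, 143, 128, 119, 131, 136, 129, 126, 125, 127, 131, 121, 98, 79, 71, 63, 61, 57, 51, 48, 43, 43]
192 [72, 65, 61, 58, 62, 56, 45, 62, 104, 111, 110, 120, 126, 132, 133, 130, 110, 62, 23, 13, 13, 15, 13, 13, 14, 14]
194 [24, 21, 21, 22, 24, 22, 22, 24, 43, 79, 97, 109, 119, 126, 129, 133, 134, 116, 78, 32, 12, 14, 13
[... 487 characters left out ...]
4 [23, 24, 23, 22, 23, 31, 48, 51, 53, 62, 63, 73, 76, 104, 153, 161, 173, 178, 184, 189, 184, 179, 155, 152, 166, 177]
206 [25, 24, 25, 23, 44, 120, 203, 224, 227, 226, 211, 197, 165, 152, 155, 158, 168, 173, 173, 169, 159, 151, 140, 132, 122, 116]
-3 [(186, np.float64(332.6), np.float64(337.8)), (192, np.float64(331.0), np.float64(341.2)), (198, np.float64(333.8), np.float64(344.3))] 186.0 206.4
0 [(186, np.float64(331.8), np.float64(336.5)), (192, np.float64(329.8), np.float64(339.9)), (198, np.float64(332.6), np.float64(343.0))] 186.1 206.6
3 [(186, np.float64(330.5), np.float64(335.0)), (192, np.float64(328.4), np.float64(338.5)), (198, np.float64(331.3), np.float64(341.5))] 186.2 206.7
```

The vial silhouette matches the slit pose (x≈0, y≈0). Next I move over and behind the shield.

>>> jog_arm([
  {"xyz": [0.26, 0, 0], "spin": 0},
  {"xyz": [0.26, 0, 0], "spin": 0},
  {"xyz": [0.26, 0, 0], "spin": 0},
  {"xyz": [0.26, 0, 0], "spin": 0},
  {"xyz": [0.26, 0, 0], "spin": 0},
  {"xyz": [0.26, 0, 0], "spin": 0},
  {"xyz": [0.26, 0, 0], "spin": 0},
  {"xyz": [0.26, 0, 0], "spin": 0},
  {"xyz": [0.25, 0, 0], "spin": 0},
  {"xyz": [0, 0, 0], "spin": 0},
])

```text
time: 14.4
tool_pos: [688.8, -93.1, 171.9]
tcp_rot: [-3.14, 0.003, 0.134]
contact_force: [-0.7, 0.8, -0.2]
grip_width: 0.5
finger_force: 0.0
```

>>> jog_arm([
  {"xyz": [0, 0, 0.2], "spin": 0},
  {"xyz": [0, 0, 0.2], "spin": 0},
  {"xyz": [0, 0, 0.2], "spin": 0},
  {"xyz": [0, 0, 0.2], "spin": 0},
  {"xyz": [0, 0, 0.05], "spin": 0},
  {"xyz": [-0.1, 0, 0], "spin": 0},
  {"xyz": [-0.1, 0, 0], "spin": 0},
  {"xyz": [-0.1, 0, 0], "spin": 0},
  {"xyz": [0, 0, 0], "spin": 0},
  {"xyz": [0, 0, 0], "spin": 0},
])

```text
time: 15.65
tool_pos: [665.3, -96.8, 107.0]
tcp_rot: [3.141, -0.001, 0.134]
contact_force: [-0.4, 0.2, 0.1]
grip_width: 0.1
finger_force: 0.0
```

```bash
cat > plan.py <<'E'
from h import *
import sys
st()
for th in np.arange(1.9,-.01,-.1):
    if th>1.57: X=78-127*np.cos(th)+7.5*np.sin(th)+9.5; Z=150
    else: X=78-100*np.cos(th)+7.5*np.sin(th)+9.5; Z=58+100*np.sin(th)+7.5*np.cos(th)
    print(round(th,2),"X",round(X,1),"reported Z",round(Z-42,1))
E
python3 plan.py
```

```text
t 15.65 world [665.3 -96.8 107. ] viewer [128.4   1.6 107. ] rot [ 3.141e+00 -1.000e-03  1.340e-01] F [-0.4  0.2  0.1] w 0.1
1.9 X 135.7 reported Z 108
1.8 X 123.7 reported Z 108
1.7 X 111.3 reported Z 108
1.6 X 98.7 reported Z 108
1.5 X 87.9 reported Z 116.3
1.4 X 77.9 reported Z 115.8
1.3 X 68.0 reported Z 114.4
1.2 X 58.3 reported Z 111.9
1.1 X 48.8 reported Z 108.5
1.0 X 39.8 reported Z 104.2
0.9 X 31.2 reported Z 99.0
0.8 X 23.2 reported Z 93.0
0.7 X 15.8 reported Z 86.2
0.6 X 9.2 reported Z 78.7
0.5 X 3.3 reported Z 70.5
0.4 X -1.7 reported Z 61.8
0.3 X -5.8 reported Z 52.7
0.2 X -9.0 reported Z 43.2
0.1 X -11.3 reported Z 33.4
-0.0 X -12.5 reported Z 23.5
```

>>> jog_arm([
  {"xyz": [-0.065, 0, 0], "spin": 0},
  {"xyz": [-0.065, 0, 0], "spin": 0},
  {"xyz": [-0.065, 0, 0], "spin": 0},
  {"xyz": [-0.065, 0, 0], "spin": 0},
  {"xyz": [-0.065, 0, 0], "spin": 0},
  {"xyz": [-0.065, 0, 0], "spin": 0},
  {"xyz": [-0.065, 0, 0], "spin": 0},
  {"xyz": [-0.065, 0, 0], "spin": 0},
  {"xyz": [-0.065, 0, 0], "spin": 0},
  {"xyz": [-0.065, 0, 0], "spin": 0},
])

```text
time: 16.9
tool_pos: [613.2, -103.6, 106.4]
tcp_rot: [-3.142, 0.0, 0.134]
contact_force: [1.0, 0.0, -0.2]
grip_width: 0.5
finger_force: 0.4
```

```bash
cat > shield.py <<'E'
from h import *
import cv2
st()
b=bot.capture('side').astype(int)
m=((b[...,2]>150)&(b[...,2]-b[...,0]>90)&(b[...,1]<b[...,2]*.75)).astype(np.uint8); m[:, :250]=0; m[:,420:]=0; m[:110]=0; m[230:]=0
n,l,s,c=cv2.connectedComponentsWithStats(m)
print("orange blobs",[s[i].tolist() for i in range(1,n) if s[i,4]>30])
for th in (1.8,1.5,1.2,.9,.6,.3,.1,0): print(th,[proj('side',W(VP,[[78-127*np.cos(th)+7.5*np.sin(th),y,58+127*np.sin(th)+7.5*np.cos(th)]]))[0].round(0).tolist() for y in(50,-50)])
E
python3 shield.py
```

```text
t 16.9 world [ 613.2 -103.6  106.4] viewer [ 75.8   1.8 106.4] rot [-3.142  0.     0.134] F [ 1.   0.  -0.2] w 0.5
orange blobs [[298, 147, 25, 41, 532], [348, 213, 10, 7, 49]]
1.8 [[289.0, 153.0], [283.0, 136.0]]
1.5 [[307.0, 150.0], [299.0, 132.0]]
1.2 [[325.0, 151.0], [316.0, 134.0]]
0.9 [[341.0, 157.0], [331.0, 140.0]]
0.6 [[353.0, 168.0], [342.0, 150.0]]
0.3 [[361.0, 181.0], [349.0, 162.0]]
0.1 [[363.0, 191.0], [352.0, 171.0]]
0 [[364.0, 196.0], [352.0, 176.0]]
```

>>> jog_arm([
  {"xyz": [-0.06, 0, 0], "spin": 0},
  {"xyz": [-0.06, 0, 0], "spin": 0},
  {"xyz": [-0.06, 0, 0], "spin": 0},
  {"xyz": [-0.06, 0, 0], "spin": 0},
  {"xyz": [-0.06, 0, 0], "spin": 0},
  {"xyz": [-0.07, 0, 0], "spin": 0},
  {"xyz": [-0.07, 0, 0.03], "spin": 0},
  {"xyz": [-0.07, 0, 0.05], "spin": 0},
  {"xyz": [-0.07, 0, 0.06], "spin": 0},
  {"xyz": [-0.06, 0, 0.08], "spin": 0},
])

```text
time: 18.2
tool_pos: [562.4, -110.5, 88.6]
tcp_rot: [3.141, 0.0, 0.134]
contact_force: [-0.4, 0.9, 0.4]
grip_width: 0.4
finger_force: 0.3
```

```bash
python3 shield.py|head -2
```

```text
t 18.2 world [ 562.4 -110.5   88.6] viewer [24.6  1.7 88.6] rot [3.141 0.    0.134] F [-0.4  0.9  0.4] w 0.4
orange blobs [[297, 153, 53, 50, 1077], [348, 213, 10, 7, 49]]
```

>>> jog_arm([
  {"xyz": [-0.11, 0, 0.04], "spin": 0},
  {"xyz": [-0.08, 0, 0.09], "spin": 0},
  {"xyz": [-0.07, 0, 0.1], "spin": 0},
  {"xyz": [-0.06, 0, 0.11], "spin": 0},
  {"xyz": [-0.05, 0, 0.11], "spin": 0},
  {"xyz": [-0.04, 0, 0.11], "spin": 0},
  {"xyz": [-0.03, 0, 0.11], "spin": 0},
  {"xyz": [0, 0, 0.05], "spin": 0},
  {"xyz": [0, 0, 0], "spin": 0},
  {"xyz": [0, 0, 0], "spin": 0},
])

```text
time: 19.5
tool_pos: [528.2, -115.2, 31.5]
tcp_rot: [3.141, -0.0, 0.134]
contact_force: [-0.8, 0.2, 0.3]
grip_width: 0.6
finger_force: 0.0
```

```bash
python3 shield.py|head -2
```

```text
t 19.5 world [ 528.2 -115.2   31.5] viewer [-9.9  1.6 31.5] rot [ 3.141 -0.     0.134] F [-0.8  0.2  0.3] w 0.6
orange blobs [[299, 178, 58, 25, 965], [348, 213, 10, 7, 50]]
```

>>> jog_arm([
  {"xyz": [0, 0, 0.0125], "spin": 0},
  {"xyz": [0, 0, 0.0125], "spin": 0},
  {"xyz": [0, 0, 0.0125], "spin": 0},
  {"xyz": [0, 0, 0.0125], "spin": 0},
  {"xyz": [0, 0, 0.0125], "spin": 0},
  {"xyz": [0, 0, 0.0125], "spin": 0},
  {"xyz": [0, 0, 0], "spin": 0},
  {"xyz": [0, 0, 0], "spin": 0},
  {"xyz": [0, 0, 0], "spin": 0},
  {"xyz": [0, 0, 0], "spin": 0},
])

```text
time: 20.8
tool_pos: [528.5, -115.4, 30.1]
tcp_rot: [3.14, -0.003, 0.134]
contact_force: [-12.9, 2.7, 38.7]
grip_width: 0.5
finger_force: 19.4
```

>>> jog_arm([
  {"xyz": [0, 0, 0.0125], "spin": 0},
  {"xyz": [0, 0, 0.0125], "spin": 0},
  {"xyz": [0, 0, 0], "spin": 0},
  {"xyz": [0, 0, 0], "spin": 0},
  {"xyz": [0, 0, 0], "spin": 0},
  {"xyz": [0, 0, 0], "spin": 0},
  {"xyz": [0, 0, 0], "spin": 0},
  {"xyz": [0, 0, 0], "spin": 0},
  {"xyz": [0, 0, 0], "spin": 0},
  {"xyz": [0, 0, 0], "spin": 0},
])

```text
time: 22.05
tool_pos: [528.6, -115.4, 29.7]
tcp_rot: [3.139, -0.003, 0.134]
contact_force: [-16.9, 4.8, 53.0]
grip_width: 0.2
finger_force: 26.6
```

Contact force rose to 53 N, so I'm backing off and checking the shield angle.

>>> jog_arm([
  {"xyz": [0, 0, -0.05], "spin": 0},
  {"xyz": [0, 0, -0.05], "spin": 0},
  {"xyz": [0, 0, -0.2], "spin": 0},
  {"xyz": [0, 0, -0.3], "spin": 0},
  {"xyz": [0, 0, -0.3], "spin": 0},
  {"xyz": [0, 0, -0.3], "spin": 0},
  {"xyz": [0, 0, -0.3], "spin": 0},
  {"xyz": [-0.3, 0, -0.3], "spin": 0},
  {"xyz": [-0.3, 0, 0], "spin": 0},
  {"xyz": [-0.3, 0, 0], "spin": 0},
])

```text
time: 23.3
tool_pos: [456.1, -124.9, 168.1]
tcp_rot: [3.141, -0.001, 0.134]
contact_force: [-0.7, -0.2, 0.0]
grip_width: 0.3
finger_force: 0.0
```

```bash
python3 - <<'E'
from h import *
import cv2
st()
b=bot.capture('side').astype(int)
cv2.imwrite('pics/s9.png',b.astype(np.uint8))
m=((b[...,2]>120)&(b[...,2]-b[...,0]>70)&(b[...,1]<b[...,2]*.8)); m[:,:290]=0;m[:,400:]=0;m[:150]=0;m[208:]=0
for r in range(168,208,2):
    c=np.flatnonzero(m[r]); print(r,(c.min(),c.max(),len(c)) if len(c) else None)
print(b[170:204:2,350:366].mean(2).astype(int).tolist())
for th in (0,.05,.1,.15,.2):
  f=lambda r,n,y:proj('side',W(VP,[[78-r*np.cos(th)+n*np.sin(th),y,58+r*np.sin(th)+n*np.cos(th)]]))[0].round(1).tolist()
  print(th,"plate end corners",f(121,7.5,53),f(121,7.5,-53),"tab",f(127,7.5,25),f(127,7.5,-25),"mid left edge",f(60,7.5,53))
E
```

```text
t 23.3 world [ 456.1 -124.9  168.1] viewer [-82.7   1.7 168.1] rot [ 3.141e+00 -1.000e-03  1.340e-01] F [-0.7 -0.2  0. ] w 0.3
168 None
170 None
172 None
174 None
176 (np.int64(337), np.int64(345), 9)
178 (np.int64(320), np.int64(347), 28)
180 (np.int64(299), np.int64(348), 50)
182 (np.int64(300), np.int64(348), 47)
184 (np.int64(308), np.int64(349), 42)
186 (np.int64(302), np.int64(351), 50)
188 (np.int64(302), np.int64(352), 51)
190 (np.int64(303), np.int64(353), 51)
192 (np.int64(303), np.int64(355), 53)
194 (np.int64(312), np.int64(356), 45)
196 (np.int64(313), np.int64(357), 45)
198 (np.int64(306), np.int64(356), 51)
200 (np.int64(306), np.int64(355), 45)
202 (np.int64(308), np.int64(355), 41)
204 (np.int64(313), np.int64(355), 43)
206 (np.int64(313), np.int64(353), 40)
[[124, 136, 137, 139, 150, 177, 186, 190, 201, 203, 202, 189, 149, 106, 80, 72], [121, 123, 122, 122, 122, 120, 121, 124, 136, 141, 153, 171, 159, 170, 165, 125], [123, 123, 123, 123, 122, 123, 123, 123, 122, 122, 122, 122, 122, 121, 122, 121], [104, 116, 122, 123, 123, 123, 124, 123, 124, 125, 122, 123, 131, 148
[... 810 characters left out ...]
 57, 60, 51, 35, 21, 21, 21, 19, 21, 25, 26, 27], [56, 56, 58, 63, 65, 81, 106, 116, 139, 149, 149, 150, 144, 143, 144, 139]]
0 plate end corners [361.5, 196.5] [349.4, 175.8] tab [360.7, 190.4] [354.9, 180.7] mid left edge [334.5, 199.0]
0.05 plate end corners [361.4, 194.1] [349.3, 173.6] tab [360.6, 188.0] [354.8, 178.3] mid left edge [334.3, 197.8]
0.1 plate end corners [361.1, 191.7] [349.0, 171.3] tab [360.3, 185.5] [354.5, 175.9] mid left edge [334.1, 196.7]
0.15 plate end corners [360.8, 189.3] [348.6, 169.1] tab [359.9, 183.1] [354.1, 173.6] mid left edge [333.8, 195.5]
0.2 plate end corners [360.2, 187.0] [348.1, 166.9] tab [359.4, 180.6] [353.6, 171.2] mid left edge [333.4, 194.4]
```

The shield edge projects to θ≈0-0.05, and the stop felt hard. Touching the key, whose top is known to be at 56 mm, will fix the z offset and settle whether the shield is shut.

>>> jog_arm([
  {"xyz": [0.12, 0.25, 0], "spin": 0},
  {"xyz": [0.12, 0.25, 0], "spin": 0},
  {"xyz": [0.12, 0.25, 0], "spin": 0},
  {"xyz": [0.125, 0.25, 0], "spin": 0},
  {"xyz": [0, 0, 0.35], "spin": 0},
  {"xyz": [0, 0, 0.35], "spin": 0},
  {"xyz": [0, 0, 0.35], "spin": 0},
  {"xyz": [0, 0, 0.35], "spin": 0},
  {"xyz": [0, 0, 0.2], "spin": 0},
  {"xyz": [0, 0, 0], "spin": 0},
])

```text
time: 24.6
tool_pos: [505.4, -198.6, 38.7]
tcp_rot: [-3.14, 0.002, 0.134]
contact_force: [0.2, -0.1, 0.1]
grip_width: 0.4
finger_force: 0.0
```

```bash
python3 -c "
from h import *
st([-44,-78,22])"
```

```text
t 24.6 world [ 505.4 -198.6   38.7] viewer [-43.7 -78.   38.7] rot [-3.14e+00  2.00e-03  1.34e-01] F [ 0.2 -0.1  0.1] w 0.4
full-scale to goal [-0.004  0.001  0.209]
```

>>> jog_arm([
  {"xyz": [0, 0, 0.04], "spin": 0},
  {"xyz": [0, 0, 0.04], "spin": 0},
  {"xyz": [0, 0, 0.04], "spin": 0},
  {"xyz": [0, 0, 0.03], "spin": 0},
  {"xyz": [0, 0, 0.03], "spin": 0},
  {"xyz": [0, 0, 0.03], "spin": 0},
  {"xyz": [0, 0, 0], "spin": 0},
  {"xyz": [0, 0, 0], "spin": 0},
  {"xyz": [0, 0, 0], "spin": 0},
  {"xyz": [0, 0, 0], "spin": 0},
])

```text
time: 25.85
tool_pos: [505.8, -198.9, 22.7]
tcp_rot: [3.141, -0.0, 0.134]
contact_force: [-0.3, 0.0, 0.5]
grip_width: 0.2
finger_force: 0.0
```

Lowering 2 mm more.

>>> jog_arm([
  {"xyz": [0, 0, 0.0125], "spin": 0},
  {"xyz": [0, 0, 0.0125], "spin": 0},
  {"xyz": [0, 0, 0.006], "spin": 0},
  {"xyz": [0, 0, 0], "spin": 0},
  {"xyz": [0, 0, 0], "spin": 0},
  {"xyz": [0, 0, 0], "spin": 0},
  {"xyz": [0, 0, 0], "spin": 0},
  {"xyz": [0, 0, 0], "spin": 0},
  {"xyz": [0, 0, 0], "spin": 0},
  {"xyz": [0, 0, 0], "spin": 0},
])

```text
time: 27.1
tool_pos: [505.8, -198.9, 20.2]
tcp_rot: [3.141, -0.0, 0.134]
contact_force: [0.4, -0.6, 0.9]
grip_width: 0.3
finger_force: 0.8
```

>>> jog_arm([
  {"xyz": [0, 0, 0.01], "spin": 0},
  {"xyz": [0, 0, 0.01], "spin": 0},
  {"xyz": [0, 0, 0], "spin": 0},
  {"xyz": [0, 0, 0], "spin": 0},
  {"xyz": [0, 0, 0], "spin": 0},
  {"xyz": [0, 0, 0], "spin": 0},
  {"xyz": [0, 0, 0], "spin": 0},
  {"xyz": [0, 0, 0], "spin": 0},
  {"xyz": [0, 0, 0], "spin": 0},
  {"xyz": [0, 0, 0], "spin": 0},
])

```text
time: 28.35
tool_pos: [505.8, -198.9, 18.6]
tcp_rot: [3.141, -0.0, 0.134]
contact_force: [-0.4, -0.3, 2.9]
grip_width: 0.0
finger_force: 1.3
```

Key contact is at about z 20.7, so the offset is about 35.3. That puts the shield's stop at 65.5 mm, so it is shut. Now I press the key fully.

>>> jog_arm([
  {"xyz": [0, 0, 0.0125], "spin": 0},
  {"xyz": [0, 0, 0.0125], "spin": 0},
  {"xyz": [0, 0, 0.0125], "spin": 0},
  {"xyz": [0, 0, 0.006], "spin": 0},
  {"xyz": [0, 0, 0], "spin": 0},
  {"xyz": [0, 0, 0], "spin": 0},
  {"xyz": [0, 0, 0], "spin": 0},
  {"xyz": [0, 0, 0], "spin": 0},
  {"xyz": [0, 0, 0], "spin": 0},
  {"xyz": [0, 0, 0], "spin": 0},
])

```text
time: 29.6
tool_pos: [505.9, -199.0, 16.1]
tcp_rot: [3.141, -0.001, 0.134]
contact_force: [-3.1, 2.1, 13.4]
grip_width: 0.5
finger_force: 6.3
```

The key bottomed out at 13 N. Now I lift clear and move off.

>>> jog_arm([
  {"xyz": [0, 0, -0.03], "spin": 0},
  {"xyz": [0, 0, -0.06], "spin": 0},
  {"xyz": [0, 0, -0.2], "spin": 0},
  {"xyz": [0, 0, -0.3], "spin": 0},
  {"xyz": [0, 0, -0.3], "spin": 0},
  {"xyz": [0, 0, -0.3], "spin": 0},
  {"xyz": [0, 0, -0.3], "spin": 0},
  {"xyz": [-0.3, 0.3, 0], "spin": 0},
  {"xyz": [-0.3, 0.3, 0], "spin": 0},
  {"xyz": [0, 0, 0], "spin": 0},
])

```text
time: 30.85
tool_pos: [463.4, -254.1, 134.9]
tcp_rot: [3.141, 0.0, 0.131]
contact_force: [-0.4, 0.5, -0.0]
grip_width: 0.2
finger_force: 0.0
```

```bash
python3 - <<'E'
from h import *
import cv2
st()
b=bot.capture('side').astype(int);o=cv2.imread('pics/s9.png').astype(int)
print("side diff vs after-shut, deck region",(abs(b-o).mean(2)[170:215,295:370]>25).sum())
for n in("top","side"):
    o0=cv2.imread(f"pics/{n}0.png").astype(int); d=(abs(bot.capture(n).astype(int)-o0).mean(2)>40).astype(np.uint8)
    k,l,s,c=cv2.connectedComponentsWithStats(d); print(n,[s[i].tolist() for i in range(1,k) if s[i,4]>15])
t=bot.capture('top')
g=cv2.resize(t[180:250,305:360],None,fx=.5,fy=.5,interpolation=cv2.INTER_AREA)
for r in g: print(*[f"{p[2]:3d}/{p[0]:<3d}" for p in r[::2]])
E
```

```text
t 30.85 world [ 463.4 -254.1  134.9] viewer [ -92.7 -127.4  134.9] rot [3.141 0.    0.131] F [-0.4  0.5 -0. ] w 0.2
side diff vs after-shut, deck region 196
top [[307, 151, 61, 80, 3496], [325, 174, 181, 129, 9344], [434, 204, 4, 25, 47], [364, 223, 7, 7, 40], [323, 230, 28, 11, 226], [338, 303, 29, 45, 350], [435, 303, 21, 34, 119], [152, 313, 105, 84, 1212], [443, 320, 10, 12, 60], [428, 345, 5, 12, 21], [270, 346, 12, 4, 29], [224, 348, 41, 18, 367], [334, 359, 5, 17, 39], [167, 362, 66, 38, 1232], [246, 362, 21, 38, 234], [539, 363, 101, 37, 2080], [308, 379, 6, 4, 19], [334, 379, 26, 10, 99], [364, 379, 96, 21, 1482], [330, 384, 33, 16, 233], [508, 385, 46, 15, 286]]
side [[346, 0, 41, 46, 1230], [538, 0, 15, 71, 553], [447, 5, 28, 7, 84], [463, 4, 10, 2, 16], [454, 11, 28, 25, 370], [428, 26, 23, 20, 342], [478, 37, 13, 6, 56], [465, 44, 13, 29, 190], [359, 48, 23, 8, 140], [439, 52, 9, 17, 105], [360, 57, 15, 3, 29], [343, 77, 49, 22, 549], [588, 89, 33, 22, 462], [503, 104, 52, 8, 262], [356, 108, 13, 15, 91], [512, 108, 111, 42, 2604], [607, 113, 33, 48, 695], [488, 116, 38,
[... 3499 characters left out ...]
/30   30/30  182/174  50/50 
188/148 188/147 169/133  29/28  146/143  32/31   32/30   31/31   32/29   33/30   31/28   31/30  153/155  39/40 
188/147 187/146 172/135  33/31  151/153  33/30   34/31   34/31   33/30   31/29   31/29   31/28  149/149  29/28 
188/148 190/149 184/144  37/35  177/176  34/32   35/32   34/32   32/30   31/29   30/29   28/27  100/92   25/23 
187/147 188/148 185/146  45/41  202/198  34/32   35/33   32/30   31/28   36/35   39/37   95/90  122/117  24/23 
191/149 186/146 184/144  50/45  173/172  35/32   40/38   76/71  106/100 162/155 169/164 180/177 120/115  42/39 
190/149 186/147 186/145  71/65  147/150 147/139 172/166 184/187 130/122 117/117  86/74   88/74  140/115 127/102
```

The shield lies shut with the vial band visible under it. The contact heights agree: bottomed key at 51 mm, shield at 65.8 mm against 65.5 mm when shut. I'm handing in.

```bash
python3 -c "
from plant import bot
print(bot.close_job())"
```

```text
the job is handed in; nothing more can be done
None
```

I rolled the vial into the slit, pushed the shield shut over it, pressed the lamp key to its stop and released it, and handed the job in at about 31 s; my measurements say each step was met, but the hand-in returned no verdict, and the shield push briefly reached 53 N.

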